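Find the worn vent-shaft bearing and mark it

TASK

One of the two flange bearings with an upright shaft on the potting bench is worn; find out which by rocking the shafts left and right to feel their play. The worn one's shaft must be rocked fully left and then fully right, and left leaning to the right. Then lower the grey pipe sleeve over the worn bearing's shaft, lying flat on the barrel, as a reject marker, and let go.

Things in the scene. Friction and masses are not known exactly. Their poses are not given: they have to be found in the camera images.
- bearing_a: one of two look-alike aluminium flange bearings fixed to the bench; they swap places, either may be worn. Flange 92 x 92 x 10 mm; round barrel 76 mm across, flat top 50 mm above the bench; steel shaft 16 mm thick upright at its centre, top at 100 mm. Origin: centre of the flange's underside, z up. The shaft rocks only along the bearing's y (points left, within 20 degrees). Its shaft's angle is joint shaft_a.
- bearing_b: one of two look-alike aluminium flange bearings fixed to the bench; they swap places, either may be worn. Flange 92 x 92 x 10 mm; round barrel 76 mm across, flat top 50 mm above the bench; steel shaft 16 mm thick upright at its centre, top at 100 mm. Origin: centre of the flange's underside, z up. The shaft rocks only along the bearing's y (points left, within 20 degrees). Its shaft's angle is joint shaft_b.
- shaft_a (a joint): rocking angle (rad) of bearing_a's shaft about a pivot 20 mm above the bench; 0 upright, positive leans to the bearing's +y (left). Sound: stops hard at 0.015 either way. Worn: at 0.20 either way (12 mm sideways at 80 mm above the bench). About 0.5 N moves it within its play; it stays where left. Starts within 0.01 of upright.
- shaft_b (a joint): rocking angle (rad) of bearing_b's shaft about a pivot 20 mm above the bench; 0 upright, positive leans to the bearing's +y (left). Sound: stops hard at 0.015 either way. Worn: at 0.20 either way (12 mm sideways at 80 mm above the bench). About 0.5 N moves it within its play; it stays where left. Starts within 0.01 of upright.
- sleeve: the reject marker: a loose plain ring cut from grey plastic pipe, 66 mm outside diameter, 54 mm bore, 30 mm high, about 60 g, standing on the bench with its bore upright, to the right of both bearings at the start. Origin: centre of its underside; z up along its bore.

How it is judged:
On the way, in this order (a step that is already met when the one before it is completed fails the run):
1. the worn bearing's shaft has been rocked over to the left (value of joint any of shaft_a, shaft_b above 0.12 rad).
2. then it has been rocked over to the right (value of joint any of shaft_a, shaft_b below -0.12 rad).
At the end, for the whole second after the job is handed in: The sleeve is round the worn bearing's shaft (centres within 26 mm), flat on the barrel's top (underside 45 to 58 mm above the bench, tilted less than 0.15 rad), at rest and released, and that shaft still leans to the right (beyond 0.06 rad) (((value of joint shaft_a below -0.06 rad and horizontal distance between sleeve and bearing_a below 0.026 m) or (value of joint shaft_b below -0.06 rad and horizontal distance between sleeve and bearing_b below 0.026 m)) and height (world z) of sleeve between 0.045 and 0.058 m and angle between sleeve's own z axis and vertical below 0.15 rad and linear speed of sleeve below 0.02 m/s); the robot touches nothing.
It also fails if it takes over 69 s, if anything falls off the work surface, if the arm or the gripper's body presses on something with over 40 N, if the wrist force passes 120 N, or if a joint passes its speed limit or range.

ROBOT

A 6-joint arm with a two-finger parallel gripper is mounted at the origin on the work surface. World frame = base frame: x ahead of the robot, y to its left, z up, the work surface at z = 0. Lengths are in m, angles in rad, forces in N, time in s.
With the tool pointing down it reaches from about 0.3 to 0.875 m from the base axis. Payload 6.4 kg.
Tool frame: the origin (TCP) lies between the finger pads; the fingertips stand ctrl.tip_extent ahead of it and the grasp point (between the pads) is the TCP (ctrl.tip_extent is the distance from the TCP to the fingertips, in m); z points along the fingers, y is the line along which they close (so a half turn about z gives the same grasp; the last joint's range is limited). The gripper opens to 85 mm and grips with 20 to 120 N. Pads are 22 mm wide; open, the fingers measure 114 mm over their backs; the gripper's body (76 mm by 85 mm) begins 54 mm behind the grasp point. The pads swing forward as they close: fully open they stand 13 mm farther back than shut.
Start: joints at [-1.513, 0.181, 1.607, -0, 1.354, -0.206], TCP at [0.15, -0.555, 0.25] pointing down, gripper open.
Joint ranges: [-2.99, 2.99], [-0.89, 2.07], [0.3, 2.58], [-1.14, 4.28], [0, 2.63], [-3.12, 3.12]. Speed limits (rad/s): [2.57, 2.57, 3.01, 3.14, 3.14, 3.14].

INTERFACE

Orientations are given as a unit quaternion [w, x, y, z].
In Python, from bench import ctrl gives the robot as it stands.
- The arm moves only by the tool send_rows, never from a script. Its arguments are lists of equal length, an entry for each row: "dr": the turn, a rotation vector about the tool's x, y, z in units of 6 degrees (1.0 is 6 degrees), a list of three; "xyz": the shift along the tool's x, y, z in cm, a list of three; "jaw": the opening in per cent of the stroke, from 0 (shut) to 100 (fully open). In form: {"dr": [[wx, wy, wz], ...], "xyz": [[dx, dy, dz], ...], "jaw": [jaw, ...]}. A call has exactly 8 rows; each row is the pose to reach, as a shift and turn from the pose commanded when the call began, along the tool's axes at that moment; what a row does not reach only later rows make up. A row lasts 1/8 s, in which the tool goes at most 62.5 mm and 10.7 degrees, less where a joint would pass 70% of its speed; a pose out of reach is approached as far as the arm can. A call with a gripper value outside its range is refused whole. The fingers move at their own pace and stop on an object; the grip force is fixed at half the most. Time passes only in rows, so rows that repeat a pose let the fingers close, or fill a call up. It gives the time, the measured TCP pose, the force, the opening and the grip force at its end, in the units of the state.
- ctrl.get_obs(): the state, without advancing time (a new reading comes with each control period).
- ctrl.camera(name): name is "side" or "top"; returns the picture (400x640x3 uint8, red, green, blue); there is no depth.
- ctrl.calibration(name): a dict with "camera_matrix" (3x3 intrinsics, pixels), "D" ([k1, k2, p1, p2, k3] as OpenCV has them; the pictures are not rectified), "world_from_camera" (4x4, takes a point from camera to world coordinates). Camera axes: x right, y up, looking along -z (the intrinsics and any distortion apply to the point x, -y, -z); pixel columns grow to the right and rows downward; lengths in m; the calibration is good to about 2 mm. A picture is of the moment at which its call begins. calibration takes no time and is no camera call.
- ctrl.hand_in(): hands the job in; it is judged then, once.
The state is a dict: "time_s": time; "q": joint angles; "dq": joint speeds; "joint_efforts": joint torques, N m; "eef_pos": TCP position; "eef_rot": TCP orientation; "wrist_force": force on the tool from outside, world axes, zero at the start; "torque": the same for the moment, N m; "opening": opening from 0.0 (shut) to 1.0 (fully open); "grasp_force": force on a finger pad.
Only numpy, scipy, OpenCV 4.12 (cv2) and the standard library are available. Lean on these libraries where they do the work, as an engineer would, in place of code of your own. Each camera call takes 0.05 s, during which the arm holds its last target. There are 200 camera calls.

## Working session

There is one attempt and no reset: what is moved stays moved. The work goes in short steps, Python scripts to look and compute and a tool call to move; the robot and the scene stay as the last step left them, time stands still between calls to the robot, and variables do not carry over. Pictures are saved under pics/ and viewed, at most 10 in all, crops included, and the job is handed in when it is done.

Besides the shell and the picture viewer there is one more tool, called in YAML: its name, and indented under it one key for each argument. send_rows: Moves the arm, as the interface text tells. Its arguments: {"type":"object","properties":{"dr":{"type":"array","items":{"type":"array","items":{"type":"number"}}},"xyz":{"type":"array","items":{"type":"array","items":{"type":"number"}}},"jaw":{"type":"array","items":{"type":"number"}}},"required":["dr","xyz","jaw"]}

```bash
mkdir -p pics; cat > h.py <<'E'
import numpy as np, cv2
from bench import ctrl
from scipy.spatial.transform import Rotation as R
def shot(n,f):
    im=ctrl.camera(n); cv2.imwrite('pics/'+f,cv2.cvtColor(im,cv2.COLOR_RGB2BGR)); return im
def ray(n,uv):
    c=ctrl.calibration(n);K=np.array(c['camera_matrix'],float);D=np.array(c['D'],float);T=np.array(c['world_from_camera'])
    p=cv2.undistortPoints(np.array([[uv]],float),K,D)[0,0]
    d=T[:3,:3]@np.array([p[0],-p[1],-1]); return T[:3,3],d
def plane(n,uv,z):
    o,d=ray(n,uv); return o+d*(z-o[2])/d[2]
def proj(n,P):
    c=ctrl.calibration(n);K=np.array(c['camera_matrix'],float);D=np.array(c['D'],float);T=np.array(c['world_from_camera'])
    q=T[:3,:3].T@(np.array(P)-T[:3,3]); return cv2.projectPoints(np.array([[q[0],-q[1],-q[2]]]),np.zeros(3),np.zeros(3),K,D)[0].ravel()
def Rt():
    w,x,y,z=ctrl.get_obs()['eef_rot']; return R.from_quat([x,y,z,w])
def delta(P):
    o=ctrl.get_obs(); return Rt().inv().apply(np.array(P)-o['eef_pos'])*100
E
python3 -c "
from h import *
shot('top','t0.png');shot('side','s0.png')
for n in('top','side'):print(np.round(np.array(ctrl.calibration(n)['world_from_camera']),3))
print(ctrl.tip_extent,Rt().as_matrix().round(3),ctrl.get_obs())"
```

```text
[[ 0.013  0.989 -0.144  0.433]
 [-1.     0.009 -0.03  -0.025]
 [-0.029  0.145  0.989  0.701]
 [ 0.     0.     0.     1.   ]]
[[ 0.978  0.109 -0.179  0.381]
 [-0.21   0.542 -0.813 -0.682]
 [ 0.008  0.833  0.553  0.494]
 [ 0.     0.     0.     1.   ]]
0.019 [[ 0.965  0.261 -0.   ]
 [ 0.261 -0.965  0.002]
 [ 0.    -0.002 -1.   ]] {'time_s': 0.1, 'q': array([-1.51331978e+00,  1.81461068e-01,  1.60789766e+00,  1.78920321e-06,
        1.35383182e+00, -2.06301883e-01]), 'dq': array([-0.00106889,  0.00110482, -0.00275046, -0.00194697,  0.00158162,
        0.00074782]), 'joint_efforts': array([ 8.81136111e-05, -4.45876765e+01, -3.52241385e+01, -3.76939834e-04,
        4.09551663e-03, -6.16349084e-06]), 'eef_pos': array([ 0.14990858, -0.55462721,  0.24948243]), 'eef_rot': array([-7.96673914e-04,  9.91314927e-01,  1.31506951e-01,  6.02681929e-05]), 'wrist_force': array([-0.1832635 ,  0.17463706, -0.02258908]), 'torque': array([-0.00033649,  0.00436919, -0.01959392]), 'grasp_force': 0.0, 'opening': 0.9968571304975354}
```

View pics/t0.png

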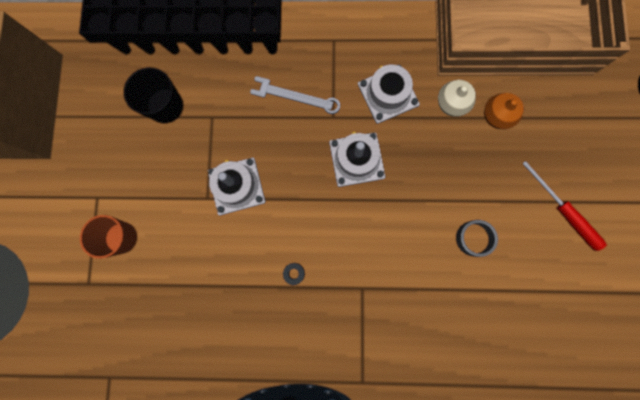

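View pics/s0.png

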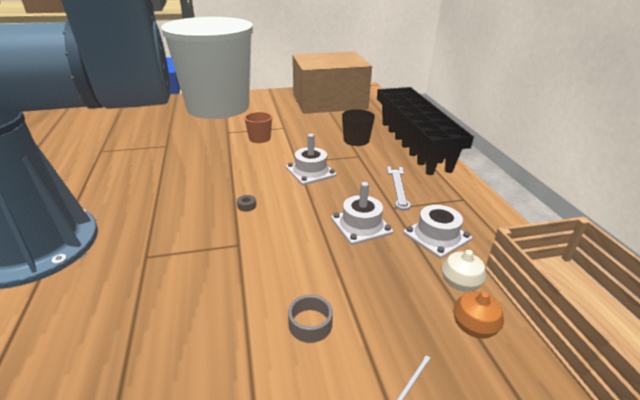

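The top view shows shafted bearings at about (358,157) and (232,183). The one at (390,85) has no shaft, so it's a decoy. The sleeve is at (476,238). In the side view the shafts are at (363,195) and (311,145), and the sleeve at (310,318).

```bash
python3 -c "
from h import *
im=cv2.imread('pics/t0.png')
a=cv2.resize(im[120:225,195:395],None,fx=4,fy=4,interpolation=cv2.INTER_CUBIC)
cv2.imwrite('pics/c0.png',a)
# sleeve
s=im[210:265,445:510];hsv=cv2.cvtColor(s,cv2.COLOR_BGR2HSV)
m=((hsv[...,1]<70)).astype(np.uint8);c,_=cv2.findContours(m,0,2);c=max(c,key=cv2.contourArea);print(cv2.boundingRect(c),cv2.contourArea(c))
(x,y),r=cv2.minEnclosingCircle(c);print(x+445,y+210,r,plane('top',(x+445,y+210),.02))
for b in((325,125,390,192),(203,152,270,218)):
  s=im[b[1]:b[3],b[0]:b[2]];hsv=cv2.cvtColor(s,cv2.COLOR_BGR2HSV)
  m=(hsv[...,1]<60).astype(np.uint8);c,_=cv2.findContours(m,0,2);c=max(c,key=cv2.contourArea)+np.array(b[:2])
  print(cv2.contourArea(c),cv2.approxPolyDP(cv2.convexHull(c),4,True)[:,0].tolist())
"
```

```text
(12, 10, 41, 37) 1116.5
477.0 238.0 20.396177291870117 [ 0.46369558 -0.28469511  0.02      ]
2238.0 [[375, 133], [384, 177], [338, 186], [329, 142]]
2262.0 [[253, 158], [264, 202], [218, 214], [209, 170]]
```

View pics/c0.png

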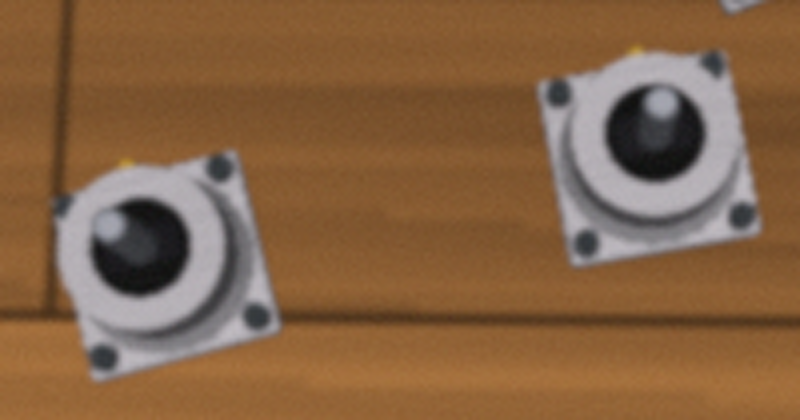

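The crop shows the right bearing's bore at (655,132), with its flange holes at (558,93), (712,64), (742,215) and (585,243). The left bearing's bore is at (139,247), with holes at (60,205), (219,167), (257,316) and (102,358).

```bash
cat > geo.py <<'E'
from h import *
def px(u,v): return (u/4+195-.375,v/4+120-.375)
def bearing(h,bore,top):
    P=np.array([plane('top',px(*q),.01)[:2] for q in h])
    y=(P[0]-P[1])+(P[3]-P[2]); ang=np.degrees(np.arctan2(-y[0],y[1]))
    return P.mean(0),ang,plane('top',px(*bore),.05)[:2],plane('top',px(*top),.1)[:2]
Rb=bearing([(558,93),(712,64),(742,215),(585,243)],(655,132),(660,102))
Lb=bearing([(60,205),(219,167),(257,316),(102,358)],(139,247),(109,224))
E
python3 -c "
from geo import *
print(Rb);print(Lb)
# sleeve via side: rim
im=cv2.imread('pics/s0.png');s=im[285:350,275:345];hsv=cv2.cvtColor(s,cv2.COLOR_BGR2HSV)
m=(hsv[...,1]<70).astype(np.uint8);c,_=cv2.findContours(m,0,2);c=max(c,key=cv2.contourArea);x,y,w,h=cv2.boundingRect(c);print(x+275,y+285,w,h)
u=(x+275+w/2,y+285+h/2);print(plane('side',u,.015))
# top-camera sleeve candidates
print(plane('top',(477,238),.015),proj('top',[.464,-.285,.03]),proj('side',[.464,-.285,.015]))
"
```

```text
(array([ 0.61292812, -0.07024145]), np.float64(10.996792471158868), array([ 0.61231282, -0.0702507 ]), array([ 0.61140949, -0.06884753]))
(array([0.55906219, 0.16168372]), np.float64(15.014540119861037), array([0.5580425 , 0.16038383]), array([0.55807791, 0.15915597]))
288 295 45 47
[ 0.46587991 -0.28590313  0.015     ]
[ 0.46391748 -0.28660272  0.015     ] [479.34208112 237.60519341] [309.12480741 318.22758372]
```

send_rows:
  dr:
    - [0,0,0]
    - [0,0,0]
    - [0,0,0]
    - [0,0,0]
    - [0,0,0]
    - [0,0,0]
    - [0,0,0]
    - [0,0,0]
  xyz:
    - [5,-3,0.5]
    - [10,-6,1]
    - [15,-9,1.5]
    - [20,-12,2]
    - [25,-15,2.5]
    - [30,-18,3]
    - [35,-21,3.5]
    - [40,-24,4]
  jaw: [40,40,40,40,40,40,40,40]

```text
time_s: 1.1
eef_pos: [0.4745, -0.2175, 0.21]
eef_rot: [0.0, 0.991, 0.132, -0.0]
wrist_force: [0.5, -0.1, 0.7]
opening: 0.4
grasp_force: 0.0
```

```bash
python3 -c "
from geo import *
print(ctrl.get_obs()['eef_pos'],ctrl.get_obs()['opening'],delta([.612,-.07,.17]),Rt().as_matrix().round(3))"
```

```text
[ 0.47449126 -0.21746398  0.20997768] 0.3999638435459912 [ 17.12047831 -10.65127478   3.99555916] [[ 0.965  0.261 -0.   ]
 [ 0.261 -0.965 -0.   ]
 [-0.     0.    -1.   ]]
```

send_rows:
  dr:
    - [0,0,0]
    - [0,0,0]
    - [0,0,0]
    - [0,0,0]
    - [0,0,0]
    - [0,0,0]
    - [0,0,0]
    - [0,0,0]
  xyz:
    - [4,-2.5,1]
    - [8,-5,2]
    - [12,-7.5,3]
    - [15.5,-9.8,4]
    - [17.1,-10.7,4]
    - [17.1,-10.7,4]
    - [17.1,-10.7,4]
    - [17.1,-10.7,4]
  jaw: [40,40,40,40,40,40,40,40]

```text
time_s: 2.1
eef_pos: [0.6102, -0.0725, 0.1707]
eef_rot: [0.0, 0.991, 0.131, 0.0]
wrist_force: [0.5, 0.9, 0.3]
opening: 0.398
grasp_force: 0.0
```

```bash
python3 -c "
from geo import *
print(delta([.612,-.07,.082]))
a=shot('side','s1.png');b=shot('top','t1.png')
p=proj('side',[.612,-.07,.11]).astype(int);q=proj('top',[.612,-.07,.11]).astype(int);print(p,q)
f=lambda im,c:cv2.resize(im[max(c[1]-60,0):c[1]+60,c[0]-60:c[0]+60],(400,400))
cv2.imwrite('pics/c1.png',np.hstack([f(a,p),f(b,q)])[...,::-1])"
```

```text
[ 0.23316743 -0.20263426  8.87279305]
[364 179] [360 143]
```

View pics/c1.png

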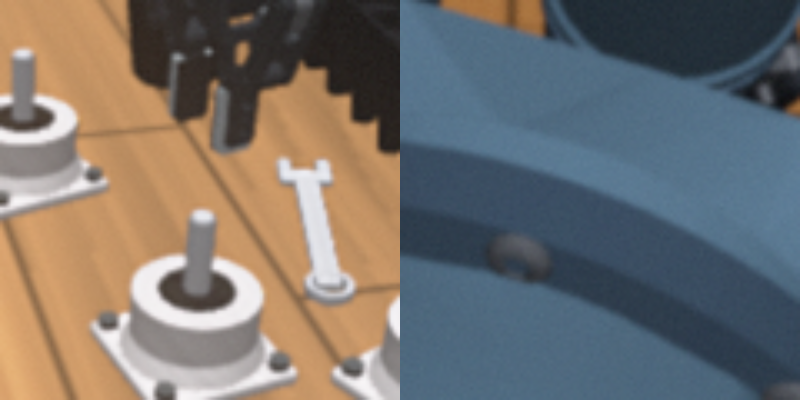

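In the side crop the jaws at (212,110) are directly above the shaft at (202,215). The arm blocks the top view. I'll descend now.

send_rows:
  dr:
    - [0,0,0]
    - [0,0,0]
    - [0,0,0]
    - [0,0,0]
    - [0,0,0]
    - [0,0,0]
    - [0,0,0]
    - [0,0,0]
  xyz:
    - [0.1,-0.1,1.5]
    - [0.1,-0.1,3]
    - [0.1,-0.1,4.5]
    - [0.1,-0.1,6]
    - [0.1,-0.1,7.5]
    - [0.1,-0.1,8.8]
    - [0.1,-0.1,8.8]
    - [0.1,-0.1,8.8]
  jaw: [40,40,40,40,40,40,40,40]

```text
time_s: 3.2
eef_pos: [0.6118, -0.0701, 0.0827]
eef_rot: [0.0, 0.991, 0.132, 0.0]
wrist_force: [0.5, 0.3, -0.1]
opening: 0.399
grasp_force: 0.0
```

Next I'll push left, which is tool -y, slowly up to 1.1 cm. Contact should come at about 0.9 cm.

send_rows:
  dr:
    - [0,0,0]
    - [0,0,0]
    - [0,0,0]
    - [0,0,0]
    - [0,0,0]
    - [0,0,0]
    - [0,0,0]
    - [0,0,0]
  xyz:
    - [0,-0.2,0]
    - [0,-0.4,0]
    - [0,-0.6,0]
    - [0,-0.75,0]
    - [0,-0.9,0]
    - [0,-1.0,0]
    - [0,-1.1,0]
    - [0,-1.1,0]
  jaw: [40,40,40,40,40,40,40,40]

```text
time_s: 4.2
eef_pos: [0.6087, -0.0594, 0.0824]
eef_rot: [0.0, 0.991, 0.131, 0.0]
wrist_force: [0.5, -0.7, 1.1]
opening: 0.398
grasp_force: 0.3
```

send_rows:
  dr:
    - [0,0,0]
    - [0,0,0]
    - [0,0,0]
    - [0,0,0]
    - [0,0,0]
    - [0,0,0]
    - [0,0,0]
    - [0,0,0]
  xyz:
    - [0,-0.05,0]
    - [0,-0.1,0]
    - [0,-0.15,0]
    - [0,-0.2,0]
    - [0,-0.25,0]
    - [0,-0.3,0]
    - [0,-0.3,0]
    - [0,-0.3,0]
  jaw: [40,40,40,40,40,40,40,40]

```text
time_s: 5.2
eef_pos: [0.6077, -0.0565, 0.0822]
eef_rot: [-0.0, 0.991, 0.132, -0.0]
wrist_force: [0.1, -0.1, -0.1]
opening: 0.402
grasp_force: 0.2
```

send_rows:
  dr:
    - [0,0,0]
    - [0,0,0]
    - [0,0,0]
    - [0,0,0]
    - [0,0,0]
    - [0,0,0]
    - [0,0,0]
    - [0,0,0]
  xyz:
    - [0,-0.05,0]
    - [0,-0.1,0]
    - [0,-0.15,0]
    - [0,-0.2,0]
    - [0,-0.25,0]
    - [0,-0.3,0]
    - [0,-0.35,0]
    - [0,-0.35,0]
  jaw: [40,40,40,40,40,40,40,40]

```text
time_s: 6.2
eef_pos: [0.6068, -0.0531, 0.0823]
eef_rot: [-0.0, 0.991, 0.132, -0.0]
wrist_force: [0.1, -0.4, -0.3]
opening: 0.402
grasp_force: 0.3
```

```bash
python3 -c "
from geo import *
a=shot('side','s2.png')
p=proj('side',[.612,-.07,.08]).astype(int)
cv2.imwrite('pics/c2.png',cv2.resize(a[p[1]-60:p[1]+60,p[0]-60:p[0]+60],(480,480))[...,::-1])"
```

```text
(no output)
```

View pics/c2.png

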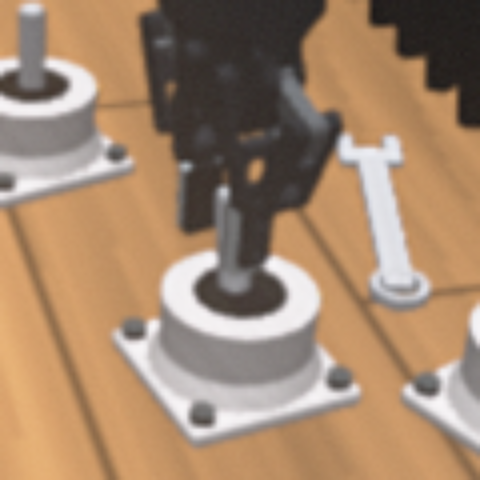

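The shaft, from (236,285) to (222,195), now leans left with almost no force, so this bearing is the worn one. I'll keep going to the stop.

send_rows:
  dr:
    - [0,0,0]
    - [0,0,0]
    - [0,0,0]
    - [0,0,0]
    - [0,0,0]
    - [0,0,0]
    - [0,0,0]
    - [0,0,0]
  xyz:
    - [0,-0.1,0]
    - [0,-0.15,0]
    - [0,-0.2,0]
    - [0,-0.25,0]
    - [0,-0.3,0]
    - [0,-0.35,0]
    - [0,-0.4,0]
    - [0,-0.4,0]
  jaw: [40,40,40,40,40,40,40,40]

```text
time_s: 7.25
eef_pos: [0.6066, -0.0519, 0.0824]
eef_rot: [0.002, 0.991, 0.131, 0.001]
wrist_force: [3.7, -11.5, -4.0]
opening: 0.403
grasp_force: 5.5
```

That's the left stop, at 12 N. Now I'll go right.

send_rows:
  dr:
    - [0,0,0]
    - [0,0,0]
    - [0,0,0]
    - [0,0,0]
    - [0,0,0]
    - [0,0,0]
    - [0,0,0]
    - [0,0,0]
  xyz:
    - [0,0.5,0]
    - [0,1,0]
    - [0,1.5,0]
    - [0,2,0]
    - [0,2.4,0]
    - [0,2.8,0]
    - [0,3.1,0]
    - [0,3.3,0]
  jaw: [40,40,40,40,40,40,40,40]

```text
time_s: 8.25
eef_pos: [0.6144, -0.0812, 0.0823]
eef_rot: [-0.0, 0.991, 0.131, -0.0]
wrist_force: [-0.1, 1.2, 0.3]
opening: 0.403
grasp_force: 0.4
```

send_rows:
  dr:
    - [0,0,0]
    - [0,0,0]
    - [0,0,0]
    - [0,0,0]
    - [0,0,0]
    - [0,0,0]
    - [0,0,0]
    - [0,0,0]
  xyz:
    - [0,0.05,0]
    - [0,0.1,0]
    - [0,0.15,0]
    - [0,0.2,0]
    - [0,0.25,0]
    - [0,0.3,0]
    - [0,0.3,0]
    - [0,0.3,0]
  jaw: [40,40,40,40,40,40,40,40]

```text
time_s: 9.25
eef_pos: [0.6152, -0.0841, 0.0823]
eef_rot: [0.0, 0.991, 0.132, 0.0]
wrist_force: [-0.2, 0.4, 0.5]
opening: 0.399
grasp_force: 0.2
```

send_rows:
  dr:
    - [0,0,0]
    - [0,0,0]
    - [0,0,0]
    - [0,0,0]
    - [0,0,0]
    - [0,0,0]
    - [0,0,0]
    - [0,0,0]
  xyz:
    - [0,0.1,0]
    - [0,0.15,0]
    - [0,0.2,0]
    - [0,0.25,0]
    - [0,0.3,0]
    - [0,0.35,0]
    - [0,0.4,0]
    - [0,0.4,0]
  jaw: [40,40,40,40,40,40,40,40]

```text
time_s: 10.25
eef_pos: [0.6163, -0.0879, 0.0823]
eef_rot: [0.0, 0.991, 0.132, -0.0]
wrist_force: [-0.7, -0.1, -0.2]
opening: 0.4
grasp_force: 0.2
```

send_rows:
  dr:
    - [0,0,0]
    - [0,0,0]
    - [0,0,0]
    - [0,0,0]
    - [0,0,0]
    - [0,0,0]
    - [0,0,0]
    - [0,0,0]
  xyz:
    - [0,0.05,0]
    - [0,0.1,0]
    - [0,0.15,0]
    - [0,0.2,0]
    - [0,0.25,0]
    - [0,0.3,0]
    - [0,0.3,0]
    - [0,0.3,0]
  jaw: [40,40,40,40,40,40,40,40]

```text
time_s: 11.25
eef_pos: [0.6164, -0.0888, 0.0821]
eef_rot: [-0.002, 0.991, 0.132, -0.001]
wrist_force: [-2.5, 9.0, 3.5]
opening: 0.403
grasp_force: 4.7
```

The right stop is reached. I'll ease off by 0.6 cm, go up and head for the sleeve.

send_rows:
  dr:
    - [0,0,0]
    - [0,0,0]
    - [0,0,0]
    - [0,0,0]
    - [0,0,0]
    - [0,0,0]
    - [0,0,0]
    - [0,0,0]
  xyz:
    - [0,-0.3,0]
    - [0,-0.6,0]
    - [0,-0.6,-2]
    - [0,-0.6,-4.5]
    - [0,-0.6,-7]
    - [0,-0.6,-9.5]
    - [0,-0.6,-9.5]
    - [0,-0.6,-9.5]
  jaw: [40,40,40,40,40,40,100,100]

```text
time_s: 12.25
eef_pos: [0.6152, -0.0851, 0.1771]
eef_rot: [0.0, 0.991, 0.131, -0.0]
wrist_force: [0.8, -0.9, -0.7]
opening: 0.808
grasp_force: 0.0
```

```bash
python3 -c "
from geo import *
print(delta([.4645,-.286,.12]))"
```

```text
[-19.78723315  15.46864851   5.71503371]
```

send_rows:
  dr:
    - [0,0,0]
    - [0,0,0]
    - [0,0,0]
    - [0,0,0]
    - [0,0,0]
    - [0,0,0]
    - [0,0,0]
    - [0,0,0]
  xyz:
    - [-4,3,0]
    - [-8,6,1]
    - [-12,9,2]
    - [-16,12.5,3.5]
    - [-19.8,15.5,5.5]
    - [-19.8,15.5,5.5]
    - [-19.8,15.5,5.5]
    - [-19.8,15.5,5.5]
  jaw: [100,100,100,100,100,100,100,100]

```text
time_s: 13.25
eef_pos: [0.4655, -0.2854, 0.1225]
eef_rot: [0.0, 0.991, 0.132, 0.0]
wrist_force: [0.1, 0.4, 0.0]
opening: 0.998
grasp_force: 0.0
```

```bash
python3 -c "
from geo import *
print(delta([.4645,-.286,.022]))
a=shot('side','s3.png');b=shot('top','t3.png')
p=(310,290);q=(410,180)
f=lambda im,c:cv2.resize(im[max(c[1]-90,0):c[1]+90,c[0]-90:c[0]+90],(400,400))
cv2.imwrite('pics/c3.png',np.hstack([f(a,p),f(b,q)])[...,::-1])"
```

```text
[-0.12103879  0.02969929 10.05085645]
```

View pics/c3.png

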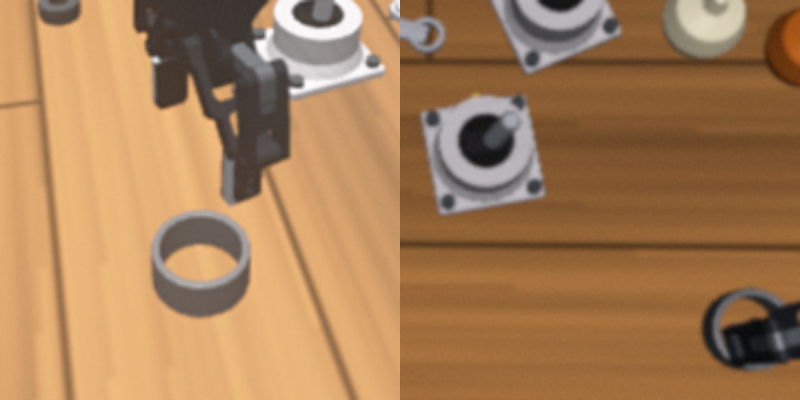

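The worn shaft leans clearly right, with its top at (510,122) in the crop against a bore at (487,140). The sleeve at (200,260) is under the open jaws. I'll descend and grip.

send_rows:
  dr:
    - [0,0,0]
    - [0,0,0]
    - [0,0,0]
    - [0,0,0]
    - [0,0,0]
    - [0,0,0]
    - [0,0,0]
    - [0,0,0]
  xyz:
    - [-0.1,0,2]
    - [-0.1,0,4]
    - [-0.1,0,6]
    - [-0.1,0,7.5]
    - [-0.1,0,9]
    - [-0.1,0,10]
    - [-0.1,0,10]
    - [-0.1,0,10]
  jaw: [100,100,100,100,100,100,100,100]

```text
time_s: 14.35
eef_pos: [0.4641, -0.2868, 0.0227]
eef_rot: [0.0, 0.991, 0.131, 0.0]
wrist_force: [-0.4, 0.8, 0.2]
opening: 0.997
grasp_force: 0.0
```

send_rows:
  dr:
    - [0,0,0]
    - [0,0,0]
    - [0,0,0]
    - [0,0,0]
    - [0,0,0]
    - [0,0,0]
    - [0,0,0]
    - [0,0,0]
  xyz:
    - [0,0,0]
    - [0,0,0]
    - [0,0,0]
    - [0,0,0]
    - [0,0,0]
    - [0,0,0]
    - [0,0,0]
    - [0,0,0]
  jaw: [90,84,80,76,72,70,70,70]

```text
time_s: 15.35
eef_pos: [0.4639, -0.2866, 0.0233]
eef_rot: [0.0, 0.991, 0.132, -0.0]
wrist_force: [-2.3, 2.7, 9.6]
opening: 0.759
grasp_force: 63.6
```

send_rows:
  dr:
    - [0,0,0]
    - [0,0,0]
    - [0,0,0]
    - [0,0,0]
    - [0,0,0]
    - [0,0,0]
    - [0,0,0]
    - [0,0,0]
  xyz:
    - [0,0,-1.5]
    - [0,0,-3]
    - [0,0,-5]
    - [0,0,-8]
    - [0,0,-11]
    - [0,0,-14]
    - [0,0,-16]
    - [0,0,-16]
  jaw: [70,70,70,70,70,70,70,70]

```text
time_s: 16.35
eef_pos: [0.4648, -0.2875, 0.185]
eef_rot: [0.002, 0.991, 0.132, 0.002]
wrist_force: [-0.4, -0.1, -0.4]
opening: 0.763
grasp_force: 66.3
```

```bash
python3 -c "
from geo import *
print(delta([.6136,-.0762,.18]))"
```

```text
[ 19.8733481  -16.51695194   0.47589882]
```

send_rows:
  dr:
    - [0,0,0]
    - [0,0,0]
    - [0,0,0]
    - [0,0,0]
    - [0,0,0]
    - [0,0,0]
    - [0,0,0]
    - [0,0,0]
  xyz:
    - [3,-2.5,0]
    - [7,-5.8,0]
    - [11,-9,0]
    - [15,-12.4,0.2]
    - [18,-15,0.4]
    - [19.9,-16.5,0.4]
    - [19.9,-16.5,0.4]
    - [19.9,-16.5,0.4]
  jaw: [70,70,70,70,70,70,70,70]

```text
time_s: 17.35
eef_pos: [0.6121, -0.0756, 0.1774]
eef_rot: [-0.0, 0.991, 0.132, -0.001]
wrist_force: [-0.2, 0.0, -0.9]
opening: 0.757
grasp_force: 66.3
```

```bash
python3 -c "
from geo import *
print(delta([.6136,-.0762,.083]), Rt().as_matrix().round(3))
a=shot('side','s4.png')
p=proj('side',[.612,-.07,.11]).astype(int)
cv2.imwrite('pics/c4.png',cv2.resize(a[p[1]-90:p[1]+90,p[0]-90:p[0]+90],(540,540))[...,::-1])"
```

```text
[0.14589684 0.09986639 9.44120561] [[ 0.965  0.261 -0.002]
 [ 0.261 -0.965  0.   ]
 [-0.002 -0.001 -1.   ]]
```

View pics/c4.png

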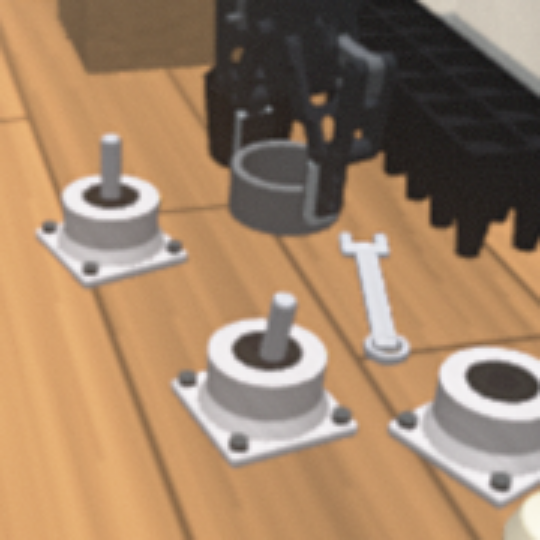

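The sleeve is held level above the worn bearing, whose shaft still leans right. I'll lower it.

send_rows:
  dr:
    - [0,0,0]
    - [0,0,0]
    - [0,0,0]
    - [0,0,0]
    - [0,0,0]
    - [0,0,0]
    - [0,0,0]
    - [0,0,0]
  xyz:
    - [0.1,0.1,1.5]
    - [0.1,0.1,3]
    - [0.1,0.1,4.5]
    - [0.1,0.1,6]
    - [0.1,0.1,7.5]
    - [0.1,0.1,8.7]
    - [0.1,0.1,9.4]
    - [0.1,0.1,9.4]
  jaw: [70,70,70,70,70,70,70,70]

```text
time_s: 18.4
eef_pos: [0.6138, -0.0759, 0.0838]
eef_rot: [-0.0, 0.991, 0.132, -0.0]
wrist_force: [-0.2, -0.0, -1.3]
opening: 0.76
grasp_force: 66.3
```

send_rows:
  dr:
    - [0,0,0]
    - [0,0,0]
    - [0,0,0]
    - [0,0,0]
    - [0,0,0]
    - [0,0,0]
    - [0,0,0]
    - [0,0,0]
  xyz:
    - [0,0,0.1]
    - [0,0,0.2]
    - [0,0,0.3]
    - [0,0,0.4]
    - [0,0,0.5]
    - [0,0,0.6]
    - [0,0,0.6]
    - [0,0,0.6]
  jaw: [70,70,70,70,70,70,70,70]

```text
time_s: 19.4
eef_pos: [0.6141, -0.076, 0.0783]
eef_rot: [-0.0, 0.991, 0.132, 0.0]
wrist_force: [-0.2, 0.1, -0.5]
opening: 0.759
grasp_force: 66.3
```

send_rows:
  dr:
    - [0,0,0]
    - [0,0,0]
    - [0,0,0]
    - [0,0,0]
    - [0,0,0]
    - [0,0,0]
    - [0,0,0]
    - [0,0,0]
  xyz:
    - [0,0,0.05]
    - [0,0,0.1]
    - [0,0,0.15]
    - [0,0,0.2]
    - [0,0,0.25]
    - [0,0,0.3]
    - [0,0,0.35]
    - [0,0,0.4]
  jaw: [70,70,70,70,70,70,70,70]

```text
time_s: 20.4
eef_pos: [0.6141, -0.076, 0.0743]
eef_rot: [0.0, 0.991, 0.131, 0.0]
wrist_force: [0.0, 0.7, -0.7]
opening: 0.758
grasp_force: 66.3
```

send_rows:
  dr:
    - [0,0,0]
    - [0,0,0]
    - [0,0,0]
    - [0,0,0]
    - [0,0,0]
    - [0,0,0]
    - [0,0,0]
    - [0,0,0]
  xyz:
    - [0,0,0.03]
    - [0,0,0.06]
    - [0,0,0.09]
    - [0,0,0.12]
    - [0,0,0.14]
    - [0,0,0.14]
    - [0,0,0.14]
    - [0,0,0.14]
  jaw: [70,70,70,70,70,70,70,70]

```text
time_s: 21.4
eef_pos: [0.6141, -0.076, 0.0734]
eef_rot: [0.0, 0.991, 0.132, 0.0]
wrist_force: [-2.4, 0.7, 5.1]
opening: 0.764
grasp_force: 66.8
```

It's touching the barrel. I'll release.

send_rows:
  dr:
    - [0,0,0]
    - [0,0,0]
    - [0,0,0]
    - [0,0,0]
    - [0,0,0]
    - [0,0,0]
    - [0,0,0]
    - [0,0,0]
  xyz:
    - [0,0,0]
    - [0,0,0]
    - [0,0,0]
    - [0,0,0]
    - [0,0,0]
    - [0,0,0]
    - [0,0,0]
    - [0,0,0]
  jaw: [78,82,86,90,95,100,100,100]

```text
time_s: 22.4
eef_pos: [0.6141, -0.076, 0.0729]
eef_rot: [0.0, 0.991, 0.132, 0.0]
wrist_force: [1.2, 0.2, 0.1]
opening: 1.0
grasp_force: 0.0
```

send_rows:
  dr:
    - [0,0,0]
    - [0,0,0]
    - [0,0,0]
    - [0,0,0]
    - [0,0,0]
    - [0,0,0]
    - [0,0,0]
    - [0,0,0]
  xyz:
    - [0,0,-1]
    - [0,0,-2]
    - [0,0,-4]
    - [0,0,-7]
    - [0,0,-11]
    - [-3,0,-14]
    - [-8,0,-14]
    - [-13,0,-14]
  jaw: [100,100,100,100,100,100,100,100]

```text
time_s: 23.4
eef_pos: [0.4879, -0.1104, 0.215]
eef_rot: [0.001, 0.991, 0.132, 0.001]
wrist_force: [-0.5, -1.1, 0.6]
opening: 1.001
grasp_force: 0.0
```

```bash
python3 -c "
from geo import *
a=shot('side','s5.png');b=shot('top','t5.png')
p=proj('side',[.612,-.07,.06]).astype(int);q=proj('top',[.612,-.07,.06]).astype(int)
f=lambda im,c:cv2.resize(im[max(c[1]-50,0):c[1]+50,c[0]-50:c[0]+50],(400,400))
cv2.imwrite('pics/c5.png',np.hstack([f(a,p),f(b,q)])[...,::-1])"
```

```text
(no output)
```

View pics/c5.png

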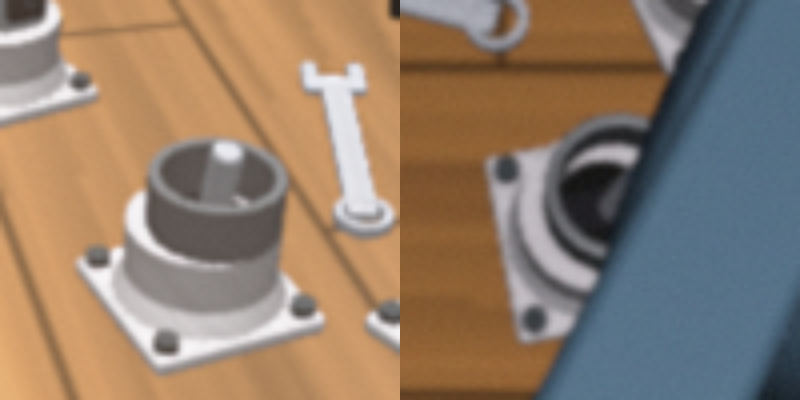

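The sleeve lies flat on the barrel at about (217,200), round the shaft, which leans right with its top at (228,152). The robot is clear.

```bash
python3 -c "
from bench import ctrl
print(ctrl.hand_in())"
```

```text
the job is handed in; nothing more can be done
None
```

I rocked the worn (right-hand) bearing's shaft fully left, then fully right, left it leaning right, put the sleeve flat on its barrel around the shaft, released it and handed in at about 23.5 s; the left bearing was not rocked, and hand-in gave no verdict.

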